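# Stand the slumped game cases back in their display stands

## Robot

A 6-joint arm with a two-finger parallel gripper is mounted at the origin on the work surface. World frame = base frame: x ahead of the robot, y to its left, z up, the work surface at z = 0. Lengths are in mm, angles in rad, forces in N, time in s.
With the tool pointing down it reaches from about 350 to 775 mm from the base axis. Payload 7.3 kg.
Tool frame: the origin (TCP) lies midway between the tips of the shut fingers; the grasp point (between the pads) lies 19 mm behind it (bot.tcp_to_grasp is the distance from the TCP to the grasp point, in mm); z points along the fingers, y is the line along which they close (so a half turn about z gives the same grasp; the last joint's range is limited). The gripper opens to 92 mm and grips with 3 to 60 N. Pads are 19 mm wide; open, the fingers measure 130 mm over their backs; the gripper's body (75 mm by 190 mm) begins 47 mm behind the grasp point.
Start: joints at [-1.451, 0.342, 1.524, -0, 1.275, -0.146], TCP at [137.93, -506.577, 226.741] pointing down, gripper open.
Joint ranges: [-2.53, 2.53], [-0.77, 2.02], [0.04, 2.7], [-1, 4.14], [0.28, 2.66], [-3.11, 3.11]. Speed limits (rad/s): [2.57, 2.57, 3.14, 3.14, 3.14, 3.14].

## Interface

Orientations are given as [roll, pitch, yaw] about the fixed x, y, z axes, in that order (R = Rz(yaw) Ry(pitch) Rx(roll)).
In Python, from plant import bot, viewer gives the robot as it stands. The module is installed in compiled form; this text tells all that it offers.
- The arm moves only by the shell command python3 -m handwheel 'ROWS'. ROWS is text: rows parted by semicolons, each of 7 numbers parted by spaces: the shift along the tool's x, y, z scaled (see below), then the turn, a rotation vector about the tool's x, y, z scaled (see below), then the opening, from -1 (shut) to 1 (fully open), so that 0 is half open. In form: tx ty tz rx ry rz gripper; .... A call has 1 to 8 rows; each row is the pose to reach, as a shift and turn from the pose commanded when the call began, along the tool's axes at that moment, turning the shorter way round; what a row does not reach only later rows make up. The controller multiplies each number of a shift by 10 cm and each number of a turn by pi rad. A row lasts 1/12 s, in which the tool goes at most 41.7 mm and 7.16 degrees, less where a joint would pass 70% of its speed; a pose out of reach is approached as far as the arm can. A call with a number of a shift or a turn outside -1 to 1 is refused whole. A call with a gripper value outside its range is refused whole. The fingers move at their own pace and stop on an object; the grip force is fixed at half the most. Time passes only in rows, so rows that repeat a pose let the fingers close. It gives the time, the measured TCP pose, the force, the opening and the grip force at its end, in the units of the state.
- bot.get_obs(): the state, without advancing time (a new reading comes with each control period).
- viewer.capture(name): name is "scene" or "top" or "wrist"; returns a dict with "frame" (384x512x3 uint8, red, green, blue), "fov_y" (degrees; the focal length in pixels is half the picture's height over the tangent of half this angle, whatever the lens; pixels are square), "cx", "cy" (the principal point, pixels), "T" (4x4, takes a point from camera to world coordinates). Camera axes: x right, y down, z forward; pixel columns grow to the right and rows downward; lengths in mm; the calibration is good to about 2 mm. A picture is of the moment at which its call begins. There is no depth.
- bot.close_job(): hands the job in; it is judged then, once.
Trained networks look in a picture, given as the dict that the camera call returned (one of the last four; its "shot" number tells which), for a name from the list of things; names that differ only in an ending like _2 or _b are one class to them, and where a whole thing is asked for, a point or a joint stands for the part that bears it (a point fixed in the world has none). Each returns a list of dicts, best first, with "score" (0 to 1); they miss things now and then, are a little off and sometimes report something else, mostly with a low value. They report only what shows in the picture. A call takes as long as a camera call. They do not tell look-alikes from the thing itself.
- viewer.recognise(target, picture): "centre" ([column, row] in pixels, amid what is visible of it).
- viewer.cut_out(target, picture): "pixels" (384x512 bool, what is visible of it) and "centre" ([column, row] in pixels, amid what is visible of it).
The state is a dict: "time": time; "joint_positions": joint angles; "dq": joint speeds; "tau": joint torques, N m; "tool_pos": TCP position; "tcp_rot": TCP orientation; "contact_force": force on the tool from outside, world axes, zero at the start; "moment": the same for the moment, N m; "grip_width": finger opening in mm; "finger_force": force on a finger pad.
Only numpy, scipy, OpenCV 4.12 (cv2) and the standard library are available. Lean on these libraries where they do the work, as an engineer would, in place of code of your own. Each camera call takes 0.05 s, during which the arm holds its last target. There are 200 camera calls.

## Task

Both game cases, the tall one and the small one, have slumped forward onto the front rails of their display stands. Gently push each one by its top edge with the fingers, up and over until it rests back flat against its backrest with its foot still on the ledge. Only push the cases: do not grip or lift them, and leave everything else on the desk where it is.

Things in the scene. Friction and masses are not known exactly. Their poses are not given: they have to be found in the camera images.
- tall_case: closed plastic disc case, black with paper cover: loose slab 190 mm high (own z, foot to top edge), 135 wide (y), 15 thick (x), about 140 g. Origin at the centre of its foot face; +x is the front cover. At the start it leans 50 deg forward from vertical, foot on the ledge against the backrest, cover down on the rail; home, it leans back 12 deg, flat on the backrest
- tall_top (a point): middle of the tall case's top edge, on its front cover side: the edge to push. It travels on an arc about the foot, inward and up; a newton or two moves it. Once past vertical the case falls back on its backrest by itself
- tall_stand: aluminium stand, fixed, 115 mm wide (y). Origin on the desk, mid-width, straight below the corner of ledge and backrest; +x its front (the way a slumped case leans), z up. Corner 12 mm up; from it the backrest rises 148 mm, sloping back 12 deg from vertical; the ledge (34 mm deep) is square to it. Round 8 mm front rail along y, its centre 95 mm ahead of the origin, 82 mm up
- small_case: closed plastic disc case, black with paper cover: loose slab 125 mm high (own z, foot to top edge), 142 wide (y), 10 thick (x), about 100 g. Origin at the centre of its foot face; +x is the front cover. At the start it leans 45 deg forward from vertical, foot on the ledge against the backrest, cover down on the rail; home, it leans back 12 deg, flat on the backrest
- small_top (a point): middle of the small case's top edge, on its front cover side: the edge to push. It travels on an arc about the foot, inward and up; a newton or two moves it. Once past vertical the case falls back on its backrest by itself
- small_stand: aluminium stand, fixed, 122 mm wide (y). Origin on the desk, mid-width, straight below the corner of ledge and backrest; +x its front (the way a slumped case leans), z up. Corner 12 mm up; from it the backrest rises 97 mm, sloping back 12 deg from vertical; the ledge (34 mm deep) is square to it. Round 8 mm front rail along y, its centre 62 mm ahead of the origin, 64 mm up
- can: slim drink can, aluminium, 53 mm across, 135 mm tall; origin at the centre of its underside
- mug: white mug, 80 mm across, 95 mm tall, handle on its own +y side; origin at the centre of its underside
- mouse: computer mouse, about 112 x 58 x 36 mm; origin at the centre of its underside
- gamepad: game controller, about 120 x 150 x 47 mm; origin under the middle of its body
- figurine: little brass figurine, 44 mm across at the foot, 86 mm tall; origin at the centre of its underside
- hub: flat aluminium hub, 35 x 90 x 18 mm; origin at the centre of its underside
There are look-alikes about, which are no part of the job. Leave any blue look-alike of the small_case alone.

How it is judged:
By the outcome, as a careful person would: the job done as asked, in the order asked, and still so for the second after the job is handed in, with the robot touching nothing.
It also fails if it takes over 54 s, if anything falls off the work surface, if the arm or the gripper's body presses on something with over 40 N, if the wrist force passes 120 N, or if a joint passes its speed limit or range.

## Working session

There is one attempt and no reset: what is moved stays moved. The work goes in short steps, Python scripts to look and compute and a shell command to move; the robot and the scene stay as the last step left them, time stands still between calls to the robot, and variables do not carry over. Pictures are saved under pics/ and viewed, at most 10 in all, crops included, and the job is handed in when it is done.

```bash
mkdir -p pics
cat > h.py <<'E'
import numpy as np, cv2
from plant import bot, viewer
def K(p): 
    h=p["frame"].shape[0]; return h/2/np.tan(np.radians(p["fov_y"])/2)
def proj(p,X):
    T=np.array(p["T"]); c=(np.atleast_2d(X)-T[:3,3])@T[:3,:3]; f=K(p)
    return np.c_[f*c[:,0]/c[:,2]+p["cx"], f*c[:,1]/c[:,2]+p["cy"]]
def onz(p,uv,z):
    T=np.array(p["T"]); f=K(p); d=T[:3,:3]@np.array([(uv[0]-p["cx"])/f,(uv[1]-p["cy"])/f,1]); o=T[:3,3]
    return o+d*(z-o[2])/d[2]
E
python3 - <<'E'
from h import *
o=bot.get_obs(); print(o["time"],o["tool_pos"],o["tcp_rot"])
for n in ["scene","top"]:
    p=viewer.capture(n); cv2.imwrite(f"pics/{n}0.png",cv2.resize(p["frame"][:,:,::-1],(800,600),interpolation=cv2.INTER_CUBIC))
    print(n,np.round(p["T"],3).tolist(),p["fov_y"],p["cx"],p["cy"])
    for t in ["tall_case","small_case","tall_stand","small_stand","can","mug","mouse","gamepad","figurine","hub"]:
        r=viewer.recognise(t,p)
        print(t,[(np.round(d["centre"]).tolist(),round(d["score"],2),onz(p,d["centre"],50).round()[:2].tolist()) for d in r[:3]])
E
```

```text
0.0 [ 137.89006059 -506.15102932  226.061449  ] [-3.14009851e+00 -2.66828270e-04  2.65771159e-01]
scene [[-0.688, 0.617, -0.381, 899.657], [0.725, 0.584, -0.364, 374.573], [-0.002, -0.527, -0.85, 995.887], [0.0, 0.0, 0.0, 1.0]] 55.635407040145054 255.50863280844123 191.45224649973449
tall_case [([312.0, 265.0], 0.65, [541.0, 243.0]), ([334.0, 239.0], 0.33, [438.0, 240.0])]
small_case [([196.0, 169.0], 0.97, [544.0, -226.0]), ([236.0, 131.0], 0.97, [344.0, -246.0])]
tall_stand [([335.0, 238.0], 0.98, [435.0, 239.0])]
small_stand [([210.0, 167.0], 0.56, [507.0, -199.0])]
can [([228.0, 231.0], 0.63, [626.0, 3.0])]
mug [([147.0, 131.0], 0.71, [552.0, -468.0])]
mouse [([148.0, 189.0], 0.72, [694.0, -277.0])]
gamepad [([371.0, 344.0], 0.96, [600.0, 472.0])]
figurine [([386.0, 258.0], 0.6, [387.0, 377.0]), ([285.0, 182.0], 0.52, [388.0, 11.0])]
hub [([383.0, 257.0], 0.9, [387.0, 370.0]), ([199.0, 171.0], 0.71, [544.0, -212.0]), ([372.0, 343.0], 0.33, [594.0, 473.0])]
top [[-0.024, -0.988, 0.153, 359.986], [-1.0, 0.022, -0.012, -4.712], [0.008, -0.153, -0.988, 1205.117], [0.0, 0.0, 0.0, 1.0]] 54.918952482827095 251.8401431005187 189.63163593776116
tall_case [([163.0, 182.0], 0.8, [569.0, 262.0]), ([310.0, 184.0], 0.33, [554.0, -204.0])]
small_case [([314.0, 184.0], 0.72, [554.0, -217.0]), ([334.0, 258.0], 0.61, [321.0, -267.0])]
tall_stand [([171.0, 217.0], 0.9, [458.0, 236.0])]
small_stand [([310.0, 206.0], 0.87, [481.0, -198.0])]
can [([242.0, 157.0], 0.85, [647.0, 10.0])]
mug [([397.0, 182.0], 0.7, [552.0, -482.0]), ([132.0, 245.0], 0.69, [374.0, 356.0])]
mouse [([335.0, 145.0], 0.86, [679.0, -289.0]), ([397.0, 182.0], 0.17, [554.0, -481.0])]
gamepad [([102.0, 178.0], 0.96, [588.0, 455.0])]
figurine [([251.0, 237.0], 0.41, [391.0, -12.0])]
hub [([131.0, 248.0], 0.78, [366.0, 358.0])]
```

View pics/scene0.png

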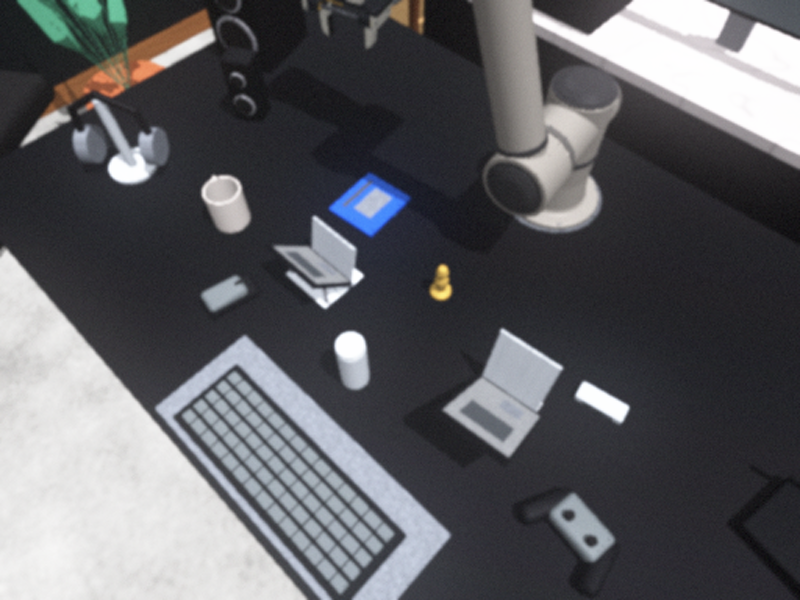

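View pics/top0.png

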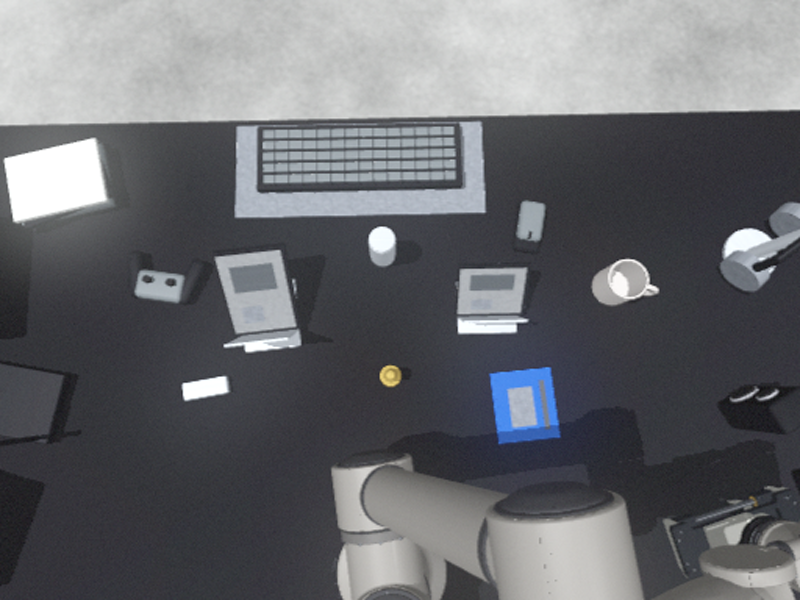

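The top view shows both cases leaning away from the robot (+x). In the 800x600 view the tall one is at (257,290) and the small one at (493,290). The blue look-alike lies flat at (525,405), clear of both. Next I fit each stand's pose from the case masks.

```bash
cat >> h.py <<'E'
def stand2w(q,P):
    x,y,a=q; P=np.asarray(P,float); c,s=np.cos(a),np.sin(a)
    return np.c_[x+c*P[:,0]-s*P[:,1], y+s*P[:,0]+c*P[:,1], P[:,2]]
DIM=dict(tall=(190,135,15,50),small=(125,142,10,45))
def foot(n,lean=None):
    L,W,t,l=DIM[n]; l=l if lean is None else lean; r=np.radians(12); g=np.radians(l+12)
    a,b=t/2*np.cos(g),t/2*np.sin(g)
    return np.array([a*np.cos(r)-b*np.sin(r),12+a*np.sin(r)+b*np.cos(r)])
def slab(n,lean=None):
    L,W,t,l=DIM[n]; l=l if lean is None else lean; g=np.radians(l); u=np.array([np.sin(g),np.cos(g)]); v=np.array([np.cos(g),-np.sin(g)]); O=foot(n,l)
    return np.array([[*(p:=O+h*u+s*t/2*v)[:1],y,p[1]] for h in (0,L) for s in (-1,1) for y in (-W/2,W/2)])
def hull(p,n,q,lean=None):
    m=np.zeros((384*2,512*2),np.uint8); uv=proj(p,stand2w(q,slab(n,lean)))
    h=cv2.convexHull((uv*2*16).astype(np.int32)); cv2.fillConvexPoly(m,h,1,shift=4); return cv2.resize(m.astype(np.float32),(512,384),interpolation=cv2.INTER_AREA)
E
cat > fit.py <<'E'
from h import *
from scipy.optimize import minimize
P={n:viewer.capture(n) for n in ("scene","top")}
vis={n:p["frame"][:,:,::-1].copy() for n,p in P.items()}
for n,q0 in (("tall",(440,240,.15)),("small",(450,-205,0))):
    M={}
    for c,p in P.items():
        r=viewer.cut_out(n+"_case",p)
        r=[d for d in r if abs(onz(p,d["centre"],80)[:2]-np.array([q0[0]+90,q0[1]])).max()<75]
        if r: M[c]=r[0]["pixels"]; print(n,c,r[0]["score"],M[c].sum())
        if r: vis[c][M[c]]=vis[c][M[c]]*.6+np.array([0,0,255])*.4
    def cost(s,cs): 
        q=(s[0]*100,s[1]*100,s[2]); e=0
        for c in cs:
            h=hull(P[c],n,q); e+=1-np.minimum(h,M[c]).sum()/np.maximum(h,M[c]).sum()
        return e
    for cs in [list(M)]+[[c] for c in M]:
        b=min((minimize(cost,(q0[0]/100,q0[1]/100,a),args=(cs,),method="Nelder-Mead",options=dict(initial_simplex=np.array([(q0[0]/100+i,q0[1]/100+j,a+k) for i,j,k in ((0,0,0),(.2,0,0),(0,.2,0),(0,0,.15))]))) for a in (q0[2]-.1,q0[2]+.15)),key=lambda b:b.fun)
        q=b.x*[100,100,1]; print(cs,q.round(3),round(b.fun,3))
        if len(cs)==len(M):
            print("top edge front world",stand2w(q,slab(n)[6:8]).round(1).tolist())
            for c,p in P.items():
                for X in (slab(n)[[4,5,7,6]],slab(n)[[0,1,5,4]]): cv2.polylines(vis[c],[proj(p,stand2w(q,X)).round().astype(np.int32)],True,(0,255,0),1)
t=vis["top"][130:260,120:390]; s=vis["scene"][120:310,160:400]
cv2.imwrite("pics/fit.png",np.vstack([cv2.resize(t,(600,289)),cv2.resize(s,(380,300)).copy() if 0 else cv2.copyMakeBorder(cv2.resize(s,(380,300)),0,0,0,220,cv2.BORDER_CONSTANT)]))
E
python3 fit.py
```

```text
tall scene 0.65 2117
tall top 0.65 2532
['scene', 'top'] [4.76051e+02 2.41374e+02 1.00000e-01] 0.086
top edge front world [[634.5, 189.4, 135.6], [621.0, 323.8, 135.6]]
['scene'] [4.7621e+02 2.4379e+02 9.7000e-02] 0.039
['top'] [4.76433e+02 2.40861e+02 9.00000e-02] 0.027
small scene 0.61 808
small top 0.97 1601
['scene', 'top'] [ 501.111 -215.166    0.   ] 0.12
top edge front world [[594.8, -286.2, 101.5], [594.8, -144.2, 101.5]]
['scene'] [ 5.00636e+02 -2.13071e+02  9.00000e-03] 0.072
['top'] [ 5.01944e+02 -2.14518e+02 -1.90000e-02] 0.031
```

View pics/fit.png

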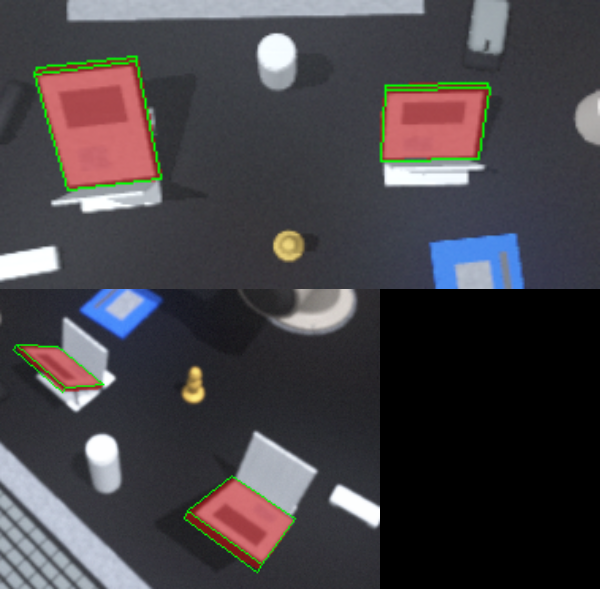

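The fit matches both pictures: tall stand at about (476, 241, yaw 0.10), small stand at about (501, −215, yaw ~0). I'll shut the fingers and cross over to the front of the tall case.

```bash
python3 -m handwheel '0.2 -0.2 -0.4 0 0 0 -1; 0.5 -0.5 -0.4 0 0 0 -1; 0.9 -0.8 -0.4 0 0 0 -1; 0.9 -0.8 -0.4 0 0 0 -1'
python3 -m handwheel '0.3 -0.25 0 0 0 0 -1; 0.6 -0.5 0 0 0 0 -1; 0.9 -0.75 0 0 0 0 -1'
python3 -m handwheel '0.3 -0.25 0 0 0 0 -1; 0.6 -0.5 0 0 0 0 -1; 0.9 -0.75 0 0 0 0 -1'
python3 -m handwheel '0.3 -0.25 0 0 0 0 -1; 0.6 -0.5 0 0 0 0 -1; 0.9 -0.75 0 0 0 0 -1; 0.9 -0.75 0 0 0 0 -1'
```

```text
time: 1.73
tool_pos: [205.6, -402.3, 267.5]
tcp_rot: [3.142, -0.001, 0.267]
contact_force: [0.4, 0.8, -0.4]
grip_width: 69.7
finger_force: 0.0
time: 1.98
tool_pos: [271.4, -308.6, 266.7]
tcp_rot: [3.141, -0.0, 0.265]
contact_force: [1.4, -0.3, 0.6]
grip_width: 50.0
finger_force: 0.0
time: 2.23
tool_pos: [338.7, -212.2, 266.9]
tcp_rot: [3.141, -0.0, 0.265]
contact_force: [0.4, -1.5, 0.5]
grip_width: 29.7
finger_force: 0.0
time: 2.57
tool_pos: [407.9, -112.6, 266.7]
tcp_rot: [-3.14, -0.002, 0.272]
contact_force: [-0.5, -0.0, 0.1]
grip_width: 3.4
finger_force: 0.0
```

```bash
python3 -m handwheel '0.28 -0.24 0 0 0 0 -1; 0.56 -0.48 0 0 0 0 -1; 0.85 -0.73 0 0 0 0 -1'
python3 -m handwheel '0.28 -0.24 0 0 0 0 -1; 0.56 -0.48 0 0 0 0 -1; 0.85 -0.73 0 0 0 0 -1'
python3 -m handwheel '0.28 -0.24 0 0 0 0 -1; 0.56 -0.48 0 0 0 0 -1; 0.85 -0.73 0 0 0 0 -1'
python3 -m handwheel '0.28 -0.24 0 0 0 0 -1; 0.56 -0.48 0 0 0 0 -1; 0.85 -0.73 0 0 0 0.054 -1; 0.85 -0.73 0 0 0 0.054 -1; 0.85 -0.73 0 0 0 0.054 -1'
```

```text
time: 2.82
tool_pos: [468.7, -24.2, 266.8]
tcp_rot: [3.141, -0.0, 0.265]
contact_force: [0.7, -0.7, -0.1]
grip_width: 0.5
finger_force: 0.0
time: 3.07
tool_pos: [531.7, 69.0, 266.6]
tcp_rot: [3.141, 0.0, 0.266]
contact_force: [0.2, 0.2, 0.1]
grip_width: 0.5
finger_force: 0.0
time: 3.32
tool_pos: [594.5, 161.7, 266.4]
tcp_rot: [3.141, 0.0, 0.266]
contact_force: [1.9, -0.3, 0.6]
grip_width: 0.7
finger_force: 0.0
time: 3.73
tool_pos: [657.0, 254.7, 263.8]
tcp_rot: [3.141, 0.003, 0.097]
contact_force: [-0.7, -0.8, -0.1]
grip_width: 0.3
finger_force: 0.0
```

```bash
python3 -m handwheel '0 -0.04 0.3 0 0 0 -1; 0 -0.04 0.6 0 0 0 -1; 0 -0.04 0.8 0 0 0 -1'
python3 -m handwheel '0 0 0.25 0 0 0 -1; 0 0 0.5 0 0 0 -1; 0 0 0.66 0 0 0 -1; 0 0 0.66 0 0 0 -1'
python3 - <<'E'
from h import *
p=viewer.capture("scene"); cv2.imwrite("pics/a.png",cv2.resize(p["frame"][150:350,200:460,::-1],(780,600)))
E
```

```text
time: 3.98
tool_pos: [655.1, 255.9, 184.5]
tcp_rot: [3.141, 0.002, 0.098]
contact_force: [-0.5, 0.1, -0.8]
grip_width: 0.3
finger_force: 0.0
time: 4.32
tool_pos: [653.8, 255.2, 116.7]
tcp_rot: [3.14, 0.008, 0.097]
contact_force: [-0.3, -0.4, -0.8]
grip_width: 0.2
finger_force: 0.0
```

View pics/a.png

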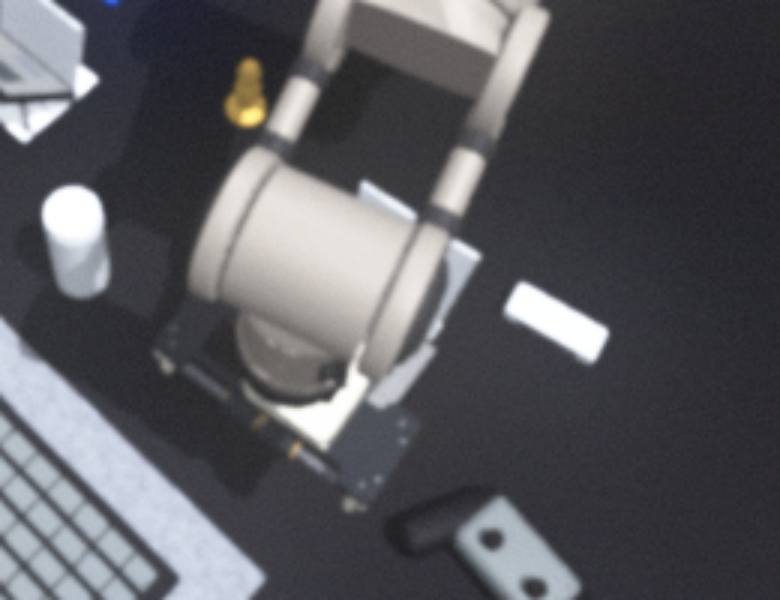

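The gripper is in front of the tall case with nothing touched: the can at (75,240) and gamepad at (520,530) in this crop are clear. Starting the push along the arc.

```bash
python3 -m handwheel '-0.08 0 0 0 0 0 -1; -0.13 0 0 0 0 0 -1; -0.18 0 -0.03 0 0 0 -1; -0.23 0 -0.08 0 0 0 -1; -0.28 0 -0.13 0 0 0 -1; -0.33 0 -0.19 0 0 0 -1; -0.38 0 -0.24 0 0 0 -1'
```

```text
time: 4.95
tool_pos: [619.0, 253.7, 146.9]
tcp_rot: [-3.141, -0.004, 0.096]
contact_force: [4.6, -0.2, 3.9]
grip_width: 0.8
finger_force: 2.2
```

Run:
```python
from h import *
p=viewer.capture("top"); o=bot.get_obs(); print(o["tool_pos"],o["contact_force"])
cv2.imwrite("pics/b.png",cv2.resize(p["frame"][120:260,100:270,::-1],(720,593)))
```

```text
[618.23465438 253.86736451 147.70766791] [ 2.71157555 -0.67926177  3.20915894]
```

View pics/b.png

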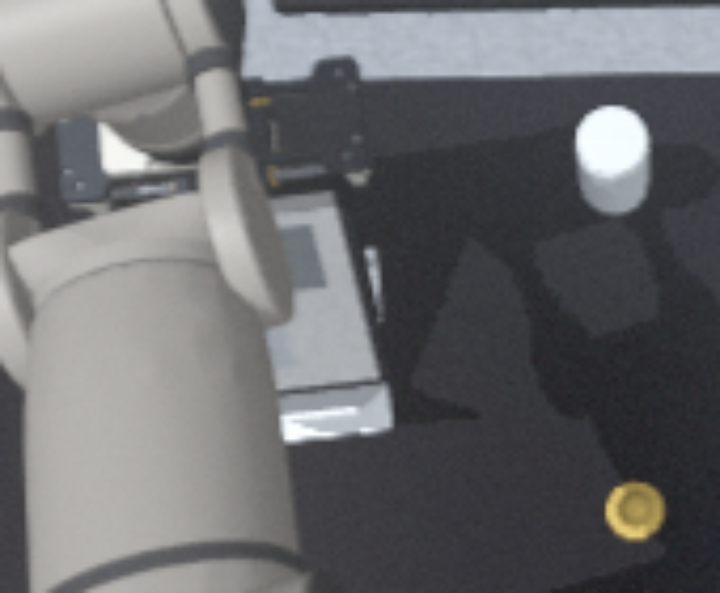

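Run:
```python
from h import *
p=viewer.capture("top")
for l in (50,46,43,40,37,34): 
    q=(476,241.4,.095); w=stand2w(q,slab("tall",l)); i=[4,6]; uv=proj(p,w[i]); c=(uv-[100,120])*[720/170,593/140]
    print(l,c.round().tolist(),slab("tall",l)[6].round(1))
```

```text
50 [[344.0, 158.0], [346.0, 148.0]] [152.4 -67.5 135.6]
46 [[342.0, 167.0], [344.0, 156.0]] [144.4 -67.5 145.6]
43 [[342.0, 175.0], [343.0, 163.0]] [138.  -67.5 152.7]
40 [[341.0, 183.0], [342.0, 170.0]] [131.2 -67.5 159.5]
37 [[340.0, 192.0], [341.0, 178.0]] [124.  -67.5 165.8]
34 [[340.0, 202.0], [341.0, 187.0]] [116.4 -67.5 171.7]
```

The top edge's right corner at (335,195) in the crop puts the lean at about 37°. The case is turning as planned with a 3–4 N push, so I continue along the arc.

```bash
python3 -m handwheel '-0.05 0 -0.03 0 0 0 -1; -0.1 0 -0.06 0 0 0 -1; -0.15 0 -0.09 0 0 0 -1; -0.2 0 -0.12 0 0 0 -1; -0.25 0 -0.15 0 0 0 -1; -0.3 0 -0.17 0 0 0 -1; -0.35 0 -0.19 0 0 0 -1; -0.4 0 -0.21 0 0 0 -1'
python3 -m handwheel '-0.05 0 -0.02 0 0 0 -1; -0.1 0 -0.04 0 0 0 -1; -0.15 0 -0.06 0 0 0 -1; -0.2 0 -0.08 0 0 0 -1; -0.25 0 -0.095 0 0 0 -1; -0.3 0 -0.11 0 0 0 -1; -0.35 0 -0.125 0 0 0 -1; -0.4 0 -0.14 0 0 0 -1'
python3 - <<'E'
from h import *
p=viewer.capture("top"); o=bot.get_obs(); print(o["tool_pos"],o["contact_force"])
s=viewer.capture("scene")
cv2.imwrite("pics/c.png",np.hstack([cv2.resize(p["frame"][130:260,100:260,::-1],(400,325)),cv2.resize(s["frame"][140:302,220:420,::-1],(400,325))]))
E
```

```text
time: 5.72
tool_pos: [577.7, 249.8, 165.6]
tcp_rot: [3.141, 0.001, 0.096]
contact_force: [0.4, -0.2, 0.7]
grip_width: 0.6
finger_force: 0.4
time: 6.38
tool_pos: [538.1, 245.9, 179.7]
tcp_rot: [3.141, 0.0, 0.096]
contact_force: [-0.0, 0.8, -0.8]
grip_width: 0.1
finger_force: 0.1
[537.41830668 245.98178789 180.12815296] [ 0.37051796  0.15862365 -0.37442147]
```

View pics/c.png

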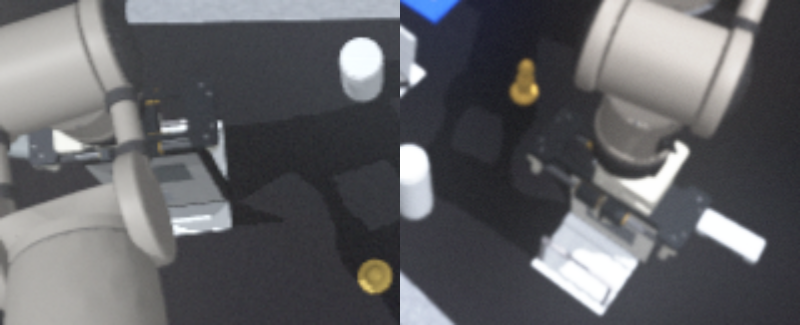

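The case is now about 15° short of vertical (left view, (190,190)) and the push force is under 1 N. Carrying on past vertical.

```bash
python3 -m handwheel '-0.05 0 -0.01 0 0 0 -1; -0.1 0 -0.02 0 0 0 -1; -0.15 0 -0.03 0 0 0 -1; -0.2 0 -0.04 0 0 0 -1; -0.24 0 -0.05 0 0 0 -1; -0.28 0 -0.05 0 0 0 -1; -0.32 0 -0.05 0 0 0 -1; -0.36 0 -0.05 0 0 0 -1'
python3 -m handwheel '-0.04 0 0 0 0 0 -1; -0.08 0 0 0 0 0 -1; -0.12 0 0 0 0 0 -1; -0.16 0 0 0 0 0 -1; -0.2 0 0 0 0 0 -1; -0.2 0 0 0 0 0 -1'
```

```text
time: 7.15
tool_pos: [502.5, 242.5, 184.7]
tcp_rot: [3.142, -0.0, 0.096]
contact_force: [1.2, -0.7, -0.2]
grip_width: 0.3
finger_force: 0.0
time: 7.65
tool_pos: [482.2, 240.6, 184.7]
tcp_rot: [3.141, 0.0, 0.096]
contact_force: [0.6, 1.0, -0.5]
grip_width: 0.3
finger_force: 0.0
```

```bash
python3 -m handwheel '0.2 0 0 0 0 0 -1; 0.5 0 0 0 0 0 -1; 0.8 0 -0.2 0 0 0 -1; 0.9 0 -0.5 0 0 0 -1; 0.9 0 -0.8 0 0 0 -1'
python3 -m handwheel '0 0.4 0 0 0 0 -1; 0 0.8 0 0 0 0 -1; 0 1 0 0 0 0 -1'
python3 -m handwheel '0 0.4 0 0 0 0 -1; 0 0.8 0 0 0 0 -1; 0 1 0 0 0 0 -1; 0 1 0 0 0 0 -1'
python3 - <<'E'
from h import *
p=viewer.capture("top"); s=viewer.capture("scene")
v=[]
for c in (p,s):
    im=c["frame"][:,:,::-1].copy(); q=(476,241.4,.095)
    cv2.polylines(im,[proj(c,stand2w(q,slab("tall",-12)[[5,4,6,7]])).round().astype(np.int32)],True,(0,255,0),1)
    v.append(im)
cv2.imwrite("pics/d.png",np.hstack([cv2.resize(v[0][130:260,100:260],(400,325)),cv2.resize(v[1][180:342,260:460],(400,325))]))
E
```

```text
time: 8.07
tool_pos: [574.3, 248.8, 264.0]
tcp_rot: [3.141, 0.002, 0.095]
contact_force: [1.4, 0.4, 0.5]
grip_width: 0.4
finger_force: 0.0
time: 8.32
tool_pos: [582.7, 146.5, 265.1]
tcp_rot: [3.14, -0.001, 0.095]
contact_force: [0.1, -0.3, -0.8]
grip_width: 0.7
finger_force: 0.0
time: 8.65
tool_pos: [592.2, 45.6, 264.6]
tcp_rot: [3.14, 0.0, 0.091]
contact_force: [-0.4, -0.3, -1.3]
grip_width: 0.6
finger_force: 0.0
```

View pics/d.png

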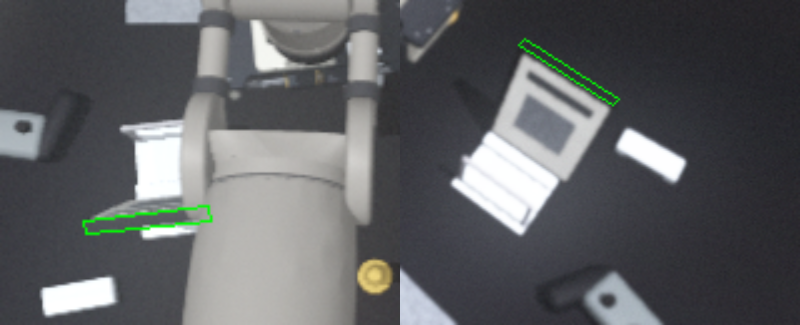

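The case now stands up against the backrest, foot on the ledge. I'll check its lean numerically.

```bash
cat > lean.py <<'E'
from h import *
import sys
from scipy.optimize import minimize_scalar
n=sys.argv[1]; q=eval(sys.argv[2]); lo=[]
for c in ("scene","top"):
    p=viewer.capture(c); r=[d for d in viewer.cut_out(n+"_case",p) if np.hypot(*(onz(p,d["centre"],100)[:2]-q[:2]))<90]
    if not r: print(c,"none"); continue
    m=r[0]["pixels"]; ys,xs=np.nonzero(m); print(c,r[0]["score"],m.sum(),xs.min(),xs.max(),ys.min(),ys.max())
    for l in (-12,-8,-4,0,8): 
        h=hull(p,n,q,l); ys,xs=np.nonzero(h>.5); print("  ",l,round(float(np.minimum(h,m).sum()/np.maximum(h,m).sum()),3),xs.min(),xs.max(),ys.min(),ys.max(), "fg inside",round(float((h*m).sum()/m.sum()),3))
E
python3 lean.py tall "(476,241.4,.095)"
```

```text
scene 0.9 2602 304 368 202 271
   -12 0.933 302 368 199 271 fg inside 0.975
   -8 0.877 302 366 202 271 fg inside 0.91
   -4 0.789 302 363 205 271 fg inside 0.823
   0 0.691 302 361 209 271 fg inside 0.726
   8 0.5 302 355 216 270 fg inside 0.527
top 0.83 373 134 172 208 222
   -12 0.586 134 192 206 223 fg inside 0.981
   -8 0.373 133 192 206 218 fg inside 0.558
   -4 0.177 133 192 203 214 fg inside 0.355
   0 0.123 132 192 198 214 fg inside 0.322
   8 0.082 132 192 189 214 fg inside 0.312
```

Tall case is home: IoU peaks at −12° lean in both views. On to the small one.

```bash
python3 -m handwheel '0.02 0.4 0 0 0 0 -1; 0.04 0.8 0 0 0 0 -1; 0.05 0.88 0 0 0 0 -1'
python3 -m handwheel '0.02 0.4 0 0 0 0 -1; 0.04 0.8 0 0 0 0 -1; 0.05 0.88 0 0 0 0 -1'
python3 -m handwheel '0.02 0.4 0 0 0 0.03 -1; 0.04 0.8 0 0 0 0.03 -1; 0.05 0.88 0 0 0 0.03 -1; 0.05 0.88 0 0 0 0.03 -1'
python3 -m handwheel '0 0 0.35 0 0 0 -1; 0 0 0.7 0 0 0 -1; 0 0 0.9 0 0 0 -1; 0 0 0.9 0 0 0 -1'
```

```text
time: 9.2
tool_pos: [605.7, -40.5, 264.5]
tcp_rot: [3.139, 0.0, 0.095]
contact_force: [0.4, 0.5, -0.1]
grip_width: 0.4
finger_force: 0.0
time: 9.45
tool_pos: [619.0, -128.4, 264.2]
tcp_rot: [3.139, 0.0, 0.093]
contact_force: [-0.9, -0.4, 0.5]
grip_width: 0.4
finger_force: 0.0
time: 9.78
tool_pos: [632.1, -212.9, 263.7]
tcp_rot: [-3.141, 0.001, -0.001]
contact_force: [0.2, -0.6, 0.2]
grip_width: 0.6
finger_force: 0.0
time: 10.12
tool_pos: [629.7, -207.4, 169.3]
tcp_rot: [-3.137, 0.009, 0.004]
contact_force: [-0.3, 0.0, -1.3]
grip_width: -0.0
finger_force: 0.0
```

```bash
python3 -m handwheel '0 0.08 0.35 0 0 0 -1; 0 0.08 0.65 0 0 0 -1; 0 0.08 0.87 0 0 0 -1; 0 0.08 0.87 0 0 0 -1; 0 0.08 0.87 0 0 0 -1'
python3 -m handwheel '-0.05 0 0 0 0 0 -1; -0.1 0 0 0 0 0 -1; -0.14 0 0 0 0 0 -1; -0.18 0 -0.04 0 0 0 -1; -0.22 0 -0.08 0 0 0 -1; -0.26 0 -0.12 0 0 0 -1; -0.3 0 -0.15 0 0 0 -1'
python3 - <<'E'
from h import *
p=viewer.capture("top"); o=bot.get_obs(); print(o["tool_pos"],o["contact_force"])
for l in (45,40,35,30): print(l,((proj(p,stand2w((501.5,-214.5,-.005),slab("small",l)[[4,6]]))-[250,120])*5).round().tolist())
cv2.imwrite("pics/e.png",cv2.resize(p["frame"][120:240,250:400,::-1],(750,600)))
E
```

```text
time: 10.53
tool_pos: [632.5, -217.9, 88.6]
tcp_rot: [-3.141, 0.0, 0.003]
contact_force: [0.2, 0.5, -0.4]
grip_width: 0.4
finger_force: 0.0
time: 11.12
tool_pos: [601.9, -219.5, 103.9]
tcp_rot: [3.141, -0.001, 0.002]
contact_force: [1.3, 0.3, -0.1]
grip_width: 0.2
finger_force: 0.3
[ 601.62003497 -219.59895923  104.33577306] [0.24199607 0.53895047 0.68792623]
45 [[449.0, 244.0], [445.0, 235.0]]
40 [[452.0, 254.0], [449.0, 244.0]]
35 [[455.0, 266.0], [452.0, 255.0]]
30 [[458.0, 279.0], [456.0, 267.0]]
```

View pics/e.png

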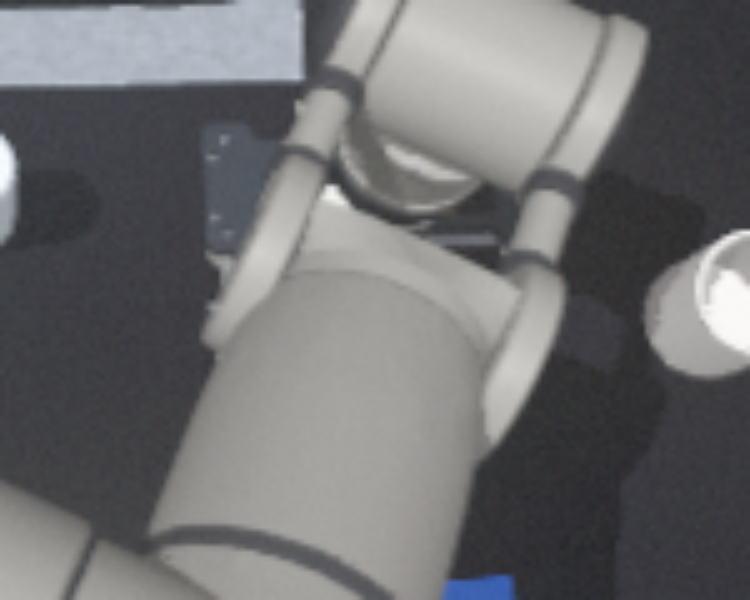

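The arm hides the case from above, so I'll measure its lean from the scene camera.

```bash
sed -i 's/for l in (.*): $/for l in ((-12,-8,-4,0,8,20,30,35,40,45)): /' lean.py; python3 lean.py small "(501.5,-214.5,-.005)"
```

```text
scene 0.79 350 194 224 167 185
   -12 0.077 194 227 130 183 fg inside 0.299
   -8 0.083 192 225 131 183 fg inside 0.299
   -4 0.089 190 224 132 183 fg inside 0.297
   0 0.096 188 224 133 183 fg inside 0.297
   8 0.113 183 224 136 183 fg inside 0.278
   20 0.175 178 224 142 183 fg inside 0.264
   30 0.256 173 224 147 183 fg inside 0.471
   35 0.302 172 224 150 183 fg inside 0.629
   40 0.348 170 224 153 182 fg inside 0.799
   45 0.38 169 224 156 184 fg inside 0.957
top none
```

The result is ambiguous because the arm occludes most of the case. I'll back out, drop about 14 mm for a safer bite below the edge, and push again.

```bash
python3 -m handwheel '0.06 -0.03 0.04 0 0 0 -1; 0.13 -0.04 0.1 0 0 0 -1; 0.13 -0.04 0.16 0 0 0 -1; 0.08 -0.04 0.16 0 0 0 -1; 0.04 -0.04 0.15 0 0 0 -1; 0 -0.04 0.12 0 0 0 -1; -0.04 -0.04 0.08 0 0 0 -1; -0.08 -0.04 0.05 0 0 0 -1'
python3 -m handwheel '-0.04 0 -0.02 0 0 0 -1; -0.08 0 -0.04 0 0 0 -1; -0.12 0 -0.06 0 0 0 -1; -0.16 0 -0.08 0 0 0 -1; -0.2 0 -0.1 0 0 0 -1'
python3 - <<'E'
from h import *
p=viewer.capture("top"); s=viewer.capture("scene"); o=bot.get_obs(); print(o["tool_pos"],o["contact_force"])
cv2.imwrite("pics/f.png",np.hstack([cv2.resize(p["frame"][140:240,250:373,::-1],(400,325)),cv2.resize(s["frame"][110:210,140:263,::-1],(400,325))]))
E
```

```text
time: 12.03
tool_pos: [593.7, -215.5, 98.7]
tcp_rot: [3.141, -0.001, 0.002]
contact_force: [-0.4, -0.4, -1.0]
grip_width: 0.4
finger_force: 0.1
time: 12.45
tool_pos: [573.5, -215.3, 108.0]
tcp_rot: [3.141, 0.0, 0.002]
contact_force: [1.0, 0.8, 0.9]
grip_width: 0.4
finger_force: 0.2
[ 573.42321755 -215.35641514  108.09539463] [-0.22412512 -0.14403514 -0.2342492 ]
```

View pics/f.png

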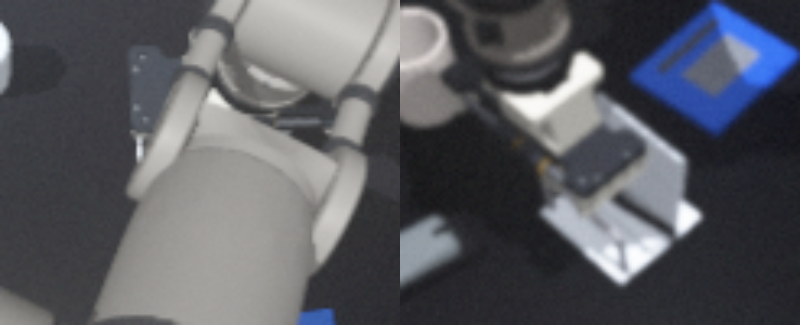

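The scene view shows the slab's dark side edge at (645,205) rising well off the rail. Continuing past vertical.

```bash
python3 -m handwheel '-0.04 0 -0.02 0 0 0 -1; -0.08 0 -0.04 0 0 0 -1; -0.12 0 -0.06 0 0 0 -1; -0.16 0 -0.07 0 0 0 -1; -0.2 0 -0.08 0 0 0 -1; -0.24 0 -0.09 0 0 0 -1; -0.28 0 -0.1 0 0 0 -1; -0.32 0 -0.1 0 0 0 -1'
python3 -m handwheel '-0.04 0 0 0 0 0 -1; -0.08 0 0 0 0 0 -1; -0.12 0 0 0 0 0 -1; -0.16 0 0 0 0 0 -1; -0.2 0 0 0 0 0 -1; -0.24 0 0 0 0 0 -1; -0.28 0 0 0 0 0 -1; -0.3 0 0 0 0 0 -1'
python3 -m handwheel '0.2 0 0 0 0 0 -1; 0.5 0 0 0 0 0 -1; 0.8 0 -0.2 0 0 0 -1; 0.9 0 -0.5 0 0 0 -1; 0.9 0 -0.9 0 0 0 -1'
python3 -m handwheel '0 -0.1 -0.3 0 0 0 -1; 0 -0.5 -0.6 0 0 0 -1; 0 -1 -0.6 0 0 0 -1; 0 -1 -0.6 0 0 0 -1'
python3 -m handwheel '0 -0.4 0 0 0 0 -1; 0 -0.8 0 0 0 0 -1; 0 -1 0 0 0 0 -1; 0 -1 0 0 0 0 -1'
python3 lean.py small "(501.5,-214.5,-.005)"
python3 - <<'E'
from h import *
p=viewer.capture("top"); s=viewer.capture("scene"); o=bot.get_obs(); print(o["time"],o["tool_pos"])
cv2.imwrite("pics/g.png",np.hstack([cv2.resize(p["frame"][:,:,::-1],(400,300)),cv2.resize(s["frame"][:,:,::-1],(400,300))]))
E
```

```text
time: 13.22
tool_pos: [541.7, -215.4, 118.0]
tcp_rot: [3.141, -0.0, 0.002]
contact_force: [0.9, -0.1, 0.1]
grip_width: 0.5
finger_force: 0.1
time: 13.88
tool_pos: [511.4, -215.4, 117.7]
tcp_rot: [-3.142, 0.0, 0.002]
contact_force: [-1.0, -0.2, -0.2]
grip_width: 0.6
finger_force: 0.0
time: 14.3
tool_pos: [602.7, -214.3, 205.4]
tcp_rot: [-3.139, 0.005, 0.003]
contact_force: [0.1, -0.5, -0.9]
grip_width: 0.5
finger_force: 0.0
time: 14.63
tool_pos: [602.4, -111.3, 270.3]
tcp_rot: [-3.141, -0.004, 0.004]
contact_force: [-0.3, 0.6, 0.2]
grip_width: 0.4
finger_force: 0.0
time: 14.97
tool_pos: [601.2, -10.8, 267.5]
tcp_rot: [-3.14, 0.001, 0.007]
contact_force: [-0.1, 0.3, 1.0]
grip_width: 0.3
finger_force: 0.0
scene 0.44 12 197 200 151 162
   -12 0.011 194 227 130 183 fg inside 1.0
   -8 0.012 192 225 131 183 fg inside 1.0
   -4 0.013 190 224 132 183 fg inside 1.0
   0 0.014 188 224 133 183 fg inside 1.0
   8 0.02 183 224 136 183 fg inside 1.0
   20 0.037 178 224 142 183 fg inside 0.833
   30 0.022 173 224 147 183 fg inside 0.833
   35 0.017 172 224 150 183 fg inside 0.833
   40 0.014 170 224 153 182 fg inside 0.833
   45 0.012 169 224 156 184 fg inside 0.833
top 0.7 349 293 344 198 206
   -12 0.814 291 343 198 205 fg inside 0.93
   -8 0.443 291 343 198 202 fg inside 0.517
   -4 0.259 291 343 196 201 fg inside 0.387
   0 0.202 291 343 193 201 fg inside 0.381
   8 0.144 291 343 187 201 fg inside 0.381
   20 0.105 291 342 179 201 fg inside 0.385
   30 0.089 291 341 174 201 fg inside 0.393
   35 0.084 291 340 171 201 fg inside 0.395
   40 0.08 291 340 169 201 fg inside 0.4
   45 0.077 291 339 167 201 fg inside 0.402
15.2667 [601.64006053 -16.67823176 267.42138899]
```

View pics/g.png

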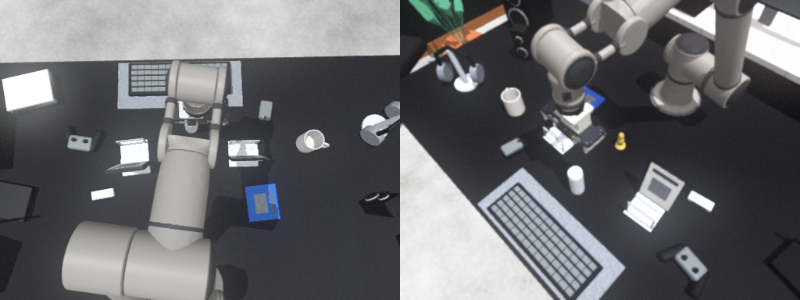

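Both cases now rest back in their stands: in the top view the tall one is at (130,165) and the small one at (247,155), with the small one's IoU peaking at −12° lean. Everything else is where it was, and the arm is clear at z = 267, so I'm handing in.

```bash
python3 -m handwheel '0 0 0 0 0 0 -1; 0 0 0 0 0 0 -1; 0 0 0 0 0 0 -1' && python3 -c "
from plant import bot; print(bot.close_job())"
```

```text
time: 15.52
tool_pos: [601.6, -15.9, 267.6]
tcp_rot: [3.142, 0.0, 0.001]
contact_force: [-0.3, -0.3, 0.8]
grip_width: 0.5
finger_force: 0.0
the job is handed in; nothing more can be done
None
```

Both cases, the tall one first and then the small one, were pushed back to rest on their backrests at about 12° lean, with nothing else seen to move; I handed the job in at about 15.5 s (no verdict was returned).

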